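# Shut the food box and snap its lever latch

### The arm

A 6-joint arm with a two-finger parallel gripper is mounted at the origin on a cart in front of the work surface, level with it; the furniture and walls round the work are solid. World frame = base frame: x ahead of the robot, y to its left, z up, the work surface at z = 0. Lengths are in m, angles in degrees, forces in N, time in s.
With the tool pointing down it reaches from about 0.3 to 0.75 m from the base axis. Payload 8.5 kg.
Tool frame: the origin (TCP) lies midway between the tips of the shut fingers; the grasp point (between the pads) lies 19 mm behind it; z points along the fingers, y is the line along which they close (so a half turn about z gives the same grasp; the last joint's range is limited). The gripper opens to 85 mm and grips with 20 to 120 N. Pads are 22 mm wide; open, the fingers measure 114 mm over their backs; the gripper's body (76 mm by 85 mm) begins 54 mm behind the grasp point. The pads swing forward as they close: fully open they stand 13 mm farther back than shut.
Start: joints at [-79.544, 21.807, 74.336, -0, 83.858, -12.336], TCP at [0.213, -0.507, 0.231] pointing down, gripper open.
Joint ranges: [-178.18, 178.18], [-50.72, 133.34], [12.68, 142.11], [-81.47, 261.47], [9.98, 163.14], [-165.26, 165.26]. Speed limits (degrees/s): [136.94, 136.94, 180, 180, 180, 180].

### API

Orientations are given as a 3x3 rotation matrix whose columns are the frame's x, y, z axes.
In Python, from rig import env, get_image, close_job gives the robot as it stands.
- The arm moves only by the tool step_arm, never from a script. Its argument "targets" is a list of rows, each a list of 2 entries, a list of its own where there are three numbers: the shift along the tool's x, y, z as a fraction of full scale, then the turn, a rotation vector about the tool's x, y, z as a fraction of full scale. In form: [[[x, y, z], [wx, wy, wz]], ...]. A call has 1 to 10 rows; each row is the pose to reach, as a shift and turn from the pose commanded when the call began, along the tool's axes at that moment; what a row does not reach only later rows make up. Full scale, the value 1, is 0.3 m for a shift and 45 degrees for a turn. A row lasts 1/12 s, in which the tool goes at most 41.7 mm and 7.16 degrees, less where a joint would pass 70% of its speed; a pose out of reach is approached as far as the arm can. A call with a number of a shift or a turn outside -1 to 1 is refused whole. A call with a gripper value outside its range is refused whole. "jaw" is the finger opening in mm, from 0 to 85.4, set as the call begins (left out, the last holds). The fingers move at their own pace and stop on an object; "grip_force" is the grip in N (left out, the last holds). Time passes only in rows, so rows that repeat a pose let the fingers close. It gives the time, the measured TCP pose, the force, the opening and the grip force at its end, in the units of the state.
- env.observe(): the state, without advancing time (a new reading comes with each control period).
- get_image(name): name is "side" or "top" or "wrist"; returns a dict with "img" (400x640x3 uint8, red, green, blue), "z_map" (400x640 float32, m along the optical axis (not along the pixel's ray), 0 where there is no reading), "intrinsics" (3x3 intrinsics, pixels), "D" ([k1, k2, p1, p2, k3] as OpenCV has them; the pictures are not rectified), "rvec" (rotation vector, rad) and "tvec" (3), from world to camera coordinates, as OpenCV has them. Camera axes: x right, y down, z forward; pixel columns grow to the right and rows downward; lengths in m; the calibration is good to about 2 mm. A picture is of the moment at which its call begins.
- close_job(): hands the job in; it is judged then, once.
The state is a dict: "time_s": time; "q": joint angles; "qvel": joint speeds; "joint_efforts": joint torques, N m; "position": TCP position; "tool_rot": TCP orientation; "ft_force": force on the tool from outside, world axes, zero at the start; "wrist_torque": the same for the moment, N m; "grip_width": finger opening in m; "gripper_force": force on a finger pad.
Only numpy, scipy, OpenCV 4.12 (cv2) and the standard library are available. Lean on these libraries where they do the work, as an engineer would, in place of code of your own. Each camera call takes 0.05 s, during which the arm holds its last target. There are 200 camera calls.

### The job

Push the wooden lid of the white tin box fully shut with a fingertip, and then push the steel lever on its front down past centre so that it snaps over and stays down against the box. Only push, gently, with the fingertips: do not grip or lift anything, do not throw the lever while the lid is still open, keep the food tin and garlic in the box, and leave the box and the things around it standing where they are.

Things in the scene. Friction and masses are not known exactly. Their poses are not given: they have to be found in the camera images.
- tin_box: white sheet-metal box on rubber feet, loose on the worktop, about 2 kg; 130 mm deep (its x), 200 mm wide (its y), rim 110 mm up, walls 4 mm. Origin: centre of its underside, on the worktop. Its -x face is the front (toward the robot, give or take the yaw) with the latch; the lid's hinge is on its +x (far) rim. Shut, the lid's top is 121 mm up
- lid (a joint): hinge of the pale wooden lid (136 x 206 mm, 10 mm thick), rad: 0 = shut, grows as the front edge rises; starts between 0.55 and 1.0 and stays where it is left (a stiff hinge: about 2 to 4 N on the front part moves it). It turns about the box's y axis through point lid_hinge
- lid_hinge (a point): midpoint of the lid's hinge axis, at box (70, 0, 110) mm; axes move with the lid: x along the lid from the front edge to the hinge, y along the axis, z out of the lid's upper (outer) face
- lid_press (a point): point on the lid's upper (outer) face, mid-width, 110 mm from the hinge toward the front edge and 28 mm short of that edge; z is the outward normal of that face. In the shut lid it lies at box (-40, 0, 120.5) mm
- latch (a joint): steel latch lever (71 x 28 x 4 mm) amid the box's front, rad: 0 = open, sticking out 20 degrees above level; 1.85 = shut, hanging down on the front. A spring drives it from the centre (0.925, 33 degrees below level) to the nearer end: 2 N at the press point starts it, less toward the centre; past it it snaps home by itself. It points along (-cos a, 0, sin a) of the box, a = 0.349 - joint
- latch_pivot (a point): middle of the lever's pivot axis (along the box's y), 12 mm in front of the box's front face, at box (-77, 0, 93) mm; axes are those of the box
- latch_press (a point): point on the lever's upper face, mid-width, 60 mm out from the pivot and 11 mm short of its free end; moves with the lever. A thin loop of wire stands upright on the lever 16 mm from the pivot, up to 43 mm high, leans over the lid's edge as the lever goes down and hardly resists
- food_tin: round food tin, 57 mm across, 72 mm high, standing loose in the box's left (+y) half; origin under its centre
- garlic_bulb: garlic bulb, about 50 mm across, lying loose in the box's right (-y) half; origin under its centre
- black_jar: spice jar with a black cap, 40 mm across, 105 mm tall, loose beside the box (it and the other jar swap sides); origin under its centre
- red_jar: spice jar with a red cap, 47 mm across, 97 mm tall, loose beside the box, on the other side; origin under its centre
- mug: white mug, 88 x 127 x 95 mm with its handle, loose beyond the box's left; origin under its centre
Not all that is in view belongs to the job. What is shaped like the food_tin but blue or green is not meant.

How it is judged:
By the outcome, as a careful person would: the job done as asked, in the order asked, and still so for the second after the job is handed in, with the robot touching nothing.
It also fails if it takes over 42 s, if anything falls off the work surface, if the arm or the gripper's body presses on something with over 40 N, if the wrist force passes 120 N, or if a joint passes its speed limit or range.

## Working session

There is one attempt and no reset: what is moved stays moved. The work goes in short steps, Python scripts to look and compute and a tool call to move; the robot and the scene stay as the last step left them, time stands still between calls to the robot, and variables do not carry over. Pictures are saved under pics/ and viewed, at most 10 in all, crops included, and the job is handed in when it is done.

Besides the shell and the picture viewer there is one more tool, called after "Call:" as a command line: name --argument value ..., lists and objects as JSON in quotes. step_arm: Moves the arm, as the interface text tells. Its arguments: {"type":"object","properties":{"targets":{"type":"array","items":{"type":"array"}},"jaw":{"type":"number"},"grip_force":{"type":"number"}},"required":["targets"]}

```bash
mkdir -p pics
cat > h.py <<'E'
import numpy as np, cv2
from rig import env, get_image, close_job
def cloud(d):
    K=np.array(d["intrinsics"],float);D=np.array(d["D"],float);R=cv2.Rodrigues(np.array(d["rvec"],float))[0];t=np.array(d["tvec"],float).ravel()
    z=d["z_map"];h,w=z.shape
    u,v=np.meshgrid(np.arange(w),np.arange(h))
    p=cv2.undistortPoints(np.stack([u,v],-1).reshape(-1,1,2).astype(np.float64),K,D).reshape(h,w,2)
    c=np.dstack([p*z[...,None],z]).astype(float)
    P=(c-t)@R
    P[z<=0]=np.nan
    return P
def proj(d,X):
    return cv2.projectPoints(np.array(X,float).reshape(-1,1,3),np.array(d["rvec"],float),np.array(d["tvec"],float),np.array(d["intrinsics"],float),np.array(d["D"],float))[0].reshape(-1,2)
def save(d,n,crop=None,s=1):
    im=d["img"][...,::-1]
    if crop: x0,y0,x1,y1=crop; im=im[y0:y1,x0:x1]
    cv2.imwrite("pics/"+n,cv2.resize(im,None,fx=s,fy=s,interpolation=cv2.INTER_CUBIC))
E
python3 - <<'E'
from h import *
a=get_image("top");b=get_image("side")
save(a,"top.png");save(b,"side.png")
import pickle;pickle.dump((a,b),open("ab.pkl","wb"))
for d in(a,b):
    R=cv2.Rodrigues(np.array(d["rvec"],float))[0];print((-R.T@np.array(d["tvec"],float).ravel()).round(3),R[2].round(2))
E
```

```text
[0.409 0.082 1.406] [ 0.14  0.01 -0.99]
[0.095 0.254 0.845] [ 0.56 -0.2  -0.81]
```

View pics/top.png

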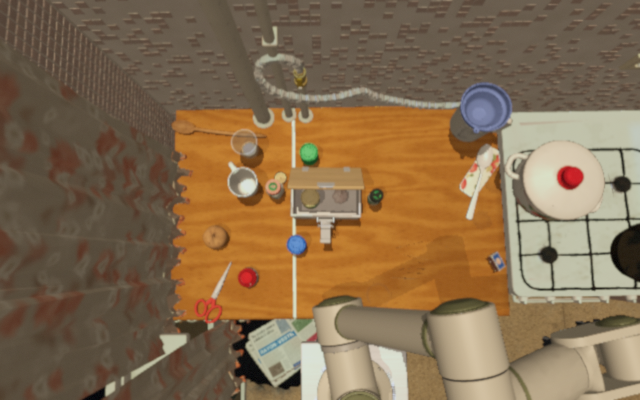

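View pics/side.png

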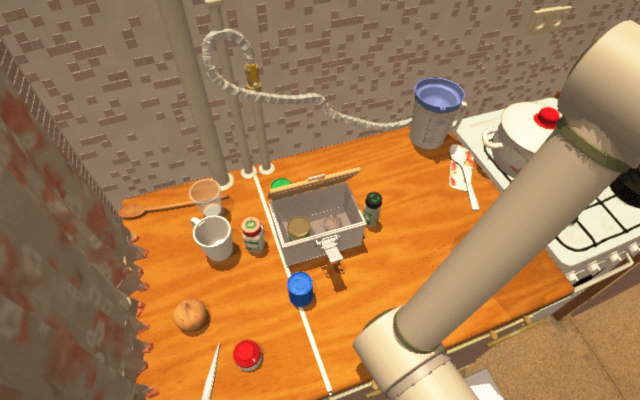

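The top view shows the open box at about (326,200), lid at (326,179), lever at (326,232). The dark jar is at (376,196) and the other jar at (274,188). The blue tin at (297,245) and the green one at (309,153) are decoys. The food tin in the box is at (310,198).

Run:
```python
from h import *
import pickle;a,b=pickle.load(open("ab.pkl","rb"))
for n,d,c in(("top",a,(250,130,400,260)),("side",b,(220,150,400,310))):
    P=cloud(d);x0,y0,x1,y1=c
    Q=P[y0:y1,x0:x1].reshape(-1,3);I=d["img"][y0:y1,x0:x1].reshape(-1,3).astype(int)
    ok=~np.isnan(Q[:,0]);Q=Q[ok];I=I[ok]
    print(n,"table z",np.median(Q[:,2][abs(Q[:,2])<.02]))
    # rim
    grey=(I.max(1)-I.min(1)<40)
    m=(abs(Q[:,2]-.108)<.006)&grey
    r=cv2.minAreaRect(Q[m,:2].astype(np.float32)*1000);print("rim",m.sum(),r)
    print(Q[m].min(0).round(3),Q[m].max(0).round(3))
    # lid
    m=(Q[:,2]>.125)&~grey
    L=Q[m]
    for _ in range(4):
        cc=L.mean(0);nn=np.linalg.svd(L-cc)[2][2];L=L[abs((L-cc)@nn)<.005]
    print("lid",len(L),cc.round(3),nn.round(3),L.min(0).round(3),L.max(0).round(3))
a_=a
save(a_,"topc.png",(270,140,390,260),5)
P=cloud(a)
for v in range(205,246,3): print(v,[tuple((P[v,u]*1000).round().tolist()) for u in(320,326,331)])
```

```text
top table z 5.4427141482856964e-05
rim 480 ((579.0010986328125, 135.74559020996094), (414.26226806640625, 195.6166229248047), 69.7917709350586)
[ 0.453 -0.088  0.102] [0.74  0.302 0.114]
lid 1378 [0.629 0.078 0.185] [ 0.827 -0.021  0.562] [ 0.591 -0.026  0.125] [0.672 0.181 0.236]
side table z -0.00019489294698714444
rim 504 ((637.8866577148438, 141.5084228515625), (439.52569580078125, 216.42855834960938), 53.197261810302734)
[ 0.463 -0.09   0.102] [0.856 0.259 0.114]
lid 42 [0.597 0.083 0.204] [ 0.787 -0.026  0.616] [ 0.591 -0.017  0.199] [0.609 0.179 0.21 ]
205 [(573.0, 96.0, 9.0), (572.0, 77.0, 11.0), (573.0, 61.0, 4.0)]
208 [(563.0, 96.0, 12.0), (563.0, 77.0, 10.0), (563.0, 61.0, 8.0)]
211 [(553.0, 96.0, 15.0), (554.0, 77.0, 8.0), (553.0, 61.0, 9.0)]
214 [(535.0, 95.0, 110.0), (534.0, 78.0, 111.0), (535.0, 63.0, 105.0)]
217 [(528.0, 95.0, 87.0), (528.0, 78.0, 79.0), (528.0, 63.0, 84.0)]
220 [(518.0, 95.0, 99.0), (518.0, 78.0, 95.0), (518.0, 63.0, 94.0)]
223 [(517.0, 97.0, -6.0), (509.0, 78.0, 94.0), (517.0, 62.0, -3.0)]
226 [(507.0, 97.0, 2.0), (500.0, 78.0, 98.0), (507.0, 62.0, -1.0)]
229 [(498.0, 97.0, -4.0), (491.0, 78.0, 105.0), (498.0, 62.0, -3.0)]
232 [(489.0, 97.0, -0.0), (482.0, 78.0, 105.0), (488.0, 62.0, -3.0)]
235 [(479.0, 97.0, -0.0), (473.0, 79.0, 111.0), (479.0, 63.0, -4.0)]
238 [(470.0, 97.0, -6.0), (465.0, 79.0, 115.0), (469.0, 63.0, 4.0)]
241 [(456.0, 96.0, 118.0), (456.0, 79.0, 124.0), (460.0, 63.0, 3.0)]
244 [(451.0, 98.0, -3.0), (451.0, 79.0, -2.0), (451.0, 63.0, -0.0)]
```

View pics/topc.png

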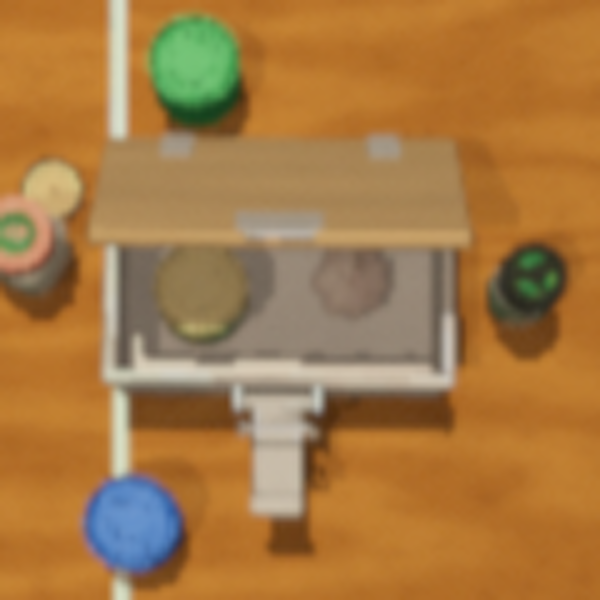

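Run:
```python
from h import *
s=env.observe();print(s["time_s"],s["position"],np.round(s["tool_rot"],3),s["ft_force"])
R=np.array(s["tool_rot"]);p=np.array(s["position"])
for T in([.36,-.29,.34],[.52,-.1,.34],[.66,.08,.34]):
    print((R.T@(np.array(T)-p)/.3).round(3)); p=np.array(T)
```

```text
0.1 [ 0.21301797 -0.50680097  0.2307671 ] [[ 0.922  0.387 -0.   ]
 [ 0.387 -0.922  0.001]
 [ 0.    -0.001 -1.   ]] [-0.14242145  0.08568901  0.00778323]
[ 0.732 -0.477 -0.363]
[ 0.737 -0.377  0.001]
[ 0.663 -0.372  0.001]
```

Call:
step_arm --targets '[[[0.1,-0.06,-0.12],[0,0,0]],[[0.2,-0.12,-0.24],[0,0,0.1]],[[0.3,-0.18,-0.36],[0,0,0.2]],[[0.4,-0.24,-0.36],[0,0,0.3]],[[0.5,-0.32,-0.36],[0,0,0.4]],[[0.6,-0.4,-0.36],[0,0,0.5]],[[0.73,-0.48,-0.36],[0,0,0.54]],[[0.73,-0.48,-0.36],[0,0,0.54]]]' --jaw 0

```text
time_s: 0.77
position: [0.3609, -0.2852, 0.3398]
tool_rot: [[1.0, -0.024, 0.001], [-0.024, -1.0, 0.001], [0.001, -0.001, -1.0]]
ft_force: [-1.1, -0.7, -0.1]
grip_width: 0.0002
gripper_force: 0.0
```

Call:
step_arm --targets '[[[0.08,-0.1,0],[0,0,0]],[[0.16,-0.2,0],[0,0,0]],[[0.24,-0.3,0],[0,0,0]],[[0.32,-0.4,0],[0,0,0]],[[0.4,-0.5,0],[0,0,0]],[[0.48,-0.6,0],[0,0,0]],[[0.56,-0.7,0],[0,0,0]],[[0.64,-0.8,0],[0,0,0]],[[0.72,-0.9,0],[0,0,0]],[[0.8,-0.99,0],[0,0,0]]]'

```text
time_s: 1.6
position: [0.6078, 0.003, 0.3389]
tool_rot: [[1.0, -0.026, -0.001], [-0.026, -1.0, 0.0], [-0.001, -0.0, -1.0]]
ft_force: [1.3, -0.7, 0.3]
grip_width: -0.0001
gripper_force: 0.0
```

Call:
step_arm --targets '[[[0.08,-0.1,0],[0,0,0]],[[0.16,-0.2,0],[0,0,0]],[[0.2,-0.22,0],[0,0,0]],[[0.22,-0.22,0],[0,0,0]],[[0.22,-0.22,0],[0,0,0]]]'

```text
time_s: 2.02
position: [0.6757, 0.0658, 0.3374]
tool_rot: [[1.0, -0.025, -0.002], [-0.025, -1.0, 0.0], [-0.002, 0.0, -1.0]]
ft_force: [0.0, -0.1, -0.6]
grip_width: -0.0003
gripper_force: 0.0
```

Run:
```python
from h import *
s=env.observe();print(s["time_s"],s["position"],s["ft_force"])
d=get_image("side");save(d,"s2.png",(200,60,440,300),2.5)
p=np.array(s["position"])
H=np.array([.667,.110]);w=.011
for k,t in enumerate([1.05,.974,.85,.72,.6,.48,.36,.24,.12,.04,0,-.02]):
    c=H+.112*np.array([-np.cos(t),np.sin(t)])+.0105*np.array([np.sin(t),np.cos(t)])
    print(t,(c[0]+w).round(4),c[1].round(4))
```

```text
2.0167 [0.67567237 0.06579254 0.33743228] [ 0.03039724 -0.12921074 -0.59291373]
1.05 0.6314 0.2124
0.974 0.6237 0.2085
0.85 0.612 0.2011
0.72 0.6007 0.1917
0.6 0.5915 0.1819
0.48 0.5835 0.171
0.36 0.5769 0.1593
0.24 0.5717 0.1468
0.12 0.5681 0.1338
0.04 0.5665 0.125
0 0.566 0.1205
-0.02 0.5658 0.1183
```

View pics/s2.png

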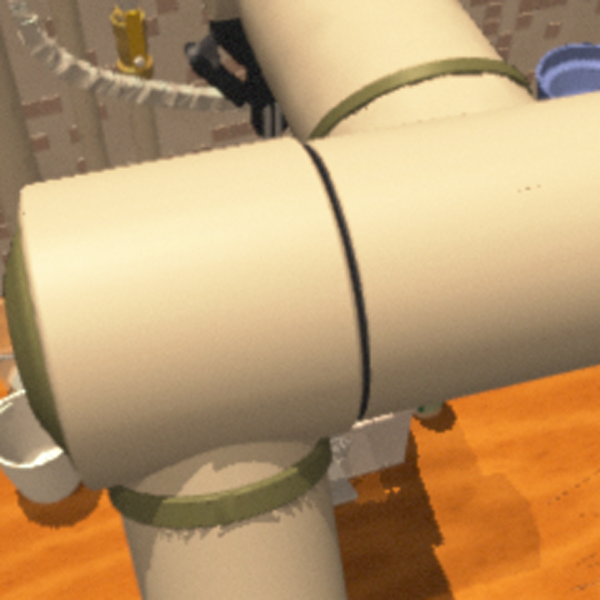

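Call:
step_arm --targets '[[[-0.02,-0.02,0.1],[0,0,0]],[[-0.04,-0.04,0.2],[0,0,0]],[[-0.06,-0.04,0.3],[0,0,0]],[[-0.07,-0.04,0.4],[0,0,0]],[[-0.07,-0.04,0.41],[0,0,0]],[[-0.07,-0.04,0.41],[0,0,0]]]'

```text
time_s: 2.57
position: [0.6532, 0.0774, 0.2158]
tool_rot: [[1.0, -0.027, -0.003], [-0.027, -1.0, 0.0], [-0.003, -0.0, -1.0]]
ft_force: [0.6, 0.8, 0.3]
grip_width: -0.0003
gripper_force: 0.0
```

Call:
step_arm --targets '[[[-0.03,0,0.005],[0,0,0]],[[-0.055,0,0.008],[0,0,0]],[[-0.073,0,0.011],[0,0,0]],[[-0.086,0,0.018],[0,0,0]],[[-0.098,0,0.024],[0,0,0]],[[-0.109,0,0.03],[0,0,0]],[[-0.119,0,0.036],[0,0,0]],[[-0.128,0,0.042],[0,0,0]],[[-0.137,0,0.049],[0,0,0]],[[-0.137,0,0.049],[0,0,0]]]'

```text
time_s: 3.4
position: [0.6124, 0.079, 0.2014]
tool_rot: [[1.0, -0.026, -0.001], [-0.026, -1.0, -0.0], [-0.001, 0.0, -1.0]]
ft_force: [-0.5, 0.2, -0.1]
grip_width: 0.0002
gripper_force: 0.0
```

Call:
step_arm --targets '[[[-0.011,0,0.008],[0,0,0]],[[-0.021,0,0.016],[0,0,0]],[[-0.03,0,0.024],[0,0,0]],[[-0.039,0,0.032],[0,0,0]],[[-0.047,0,0.04],[0,0,0]],[[-0.055,0,0.048],[0,0,0]],[[-0.063,0,0.056],[0,0,0]],[[-0.07,0,0.065],[0,0,0]]]'

```text
time_s: 4.07
position: [0.5916, 0.0796, 0.1819]
tool_rot: [[1.0, -0.026, -0.0], [-0.026, -1.0, 0.0], [-0.0, -0.0, -1.0]]
ft_force: [-0.4, -0.3, 1.5]
grip_width: -0.0001
gripper_force: 0.8
```

Run:
```python
from h import *
s=env.observe();print(s["ft_force"],s["position"])
a=get_image("wrist");b=get_image("top")
w=cv2.resize(a["img"],(400,250));t=cv2.resize(b["img"][130:260,230:438],(400,250))
cv2.imwrite("pics/w1.png",np.vstack([w,t])[...,::-1])
```

```text
[-0.36907544 -0.34463504  1.54562745] [0.59158868 0.07959027 0.1819025 ]
```

View pics/w1.png

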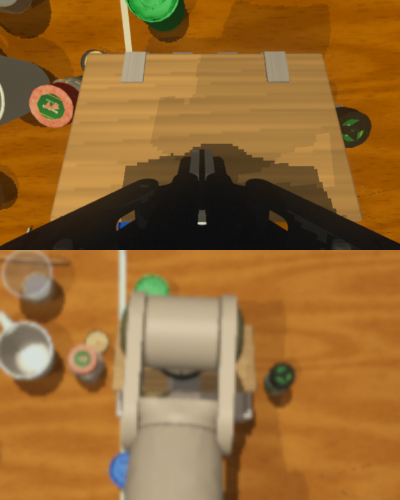

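The wrist picture (upper half) shows the fingertips (205,200) on the tilted lid, which has moved. The top view is blocked by the arm. I'll carry on.

Call:
step_arm --targets '[[[-0.014,0,0.018],[0,0,0]],[[-0.027,0,0.036],[0,0,0]],[[-0.039,0,0.055],[0,0,0]],[[-0.049,0,0.075],[0,0,0]],[[-0.058,0,0.096],[0,0,0]],[[-0.066,0,0.117],[0,0,0]],[[-0.073,0,0.138],[0,0,0]],[[-0.078,0,0.16],[0,0,0]],[[-0.078,0,0.16],[0,0,0]]]'

```text
time_s: 4.92
position: [0.5677, 0.0802, 0.1325]
tool_rot: [[1.0, -0.026, -0.002], [-0.026, -1.0, 0.0], [-0.002, -0.0, -1.0]]
ft_force: [-0.6, -0.6, -0.4]
grip_width: -0.0003
gripper_force: 0.0
```

Call:
step_arm --targets '[[[-0.002,0,0.01],[0,0,0]],[[-0.003,0,0.02],[0,0,0]],[[-0.004,0,0.028],[0,0,0]],[[-0.005,0,0.035],[0,0,0]],[[-0.005,0,0.038],[0,0,0]],[[-0.005,0,0.038],[0,0,0]]]'

```text
time_s: 5.42
position: [0.567, 0.0802, 0.1225]
tool_rot: [[1.0, -0.026, -0.0], [-0.026, -1.0, 0.0], [-0.0, -0.0, -1.0]]
ft_force: [-0.6, 0.2, -0.1]
grip_width: 0.0004
gripper_force: 0.0
```

Call:
step_arm --targets '[[[0,0,0.003],[0,0,0]],[[0,0,0.006],[0,0,0]],[[0,0,0.006],[0,0,0]]]'

```text
time_s: 5.67
position: [0.567, 0.0802, 0.1208]
tool_rot: [[1.0, -0.026, 0.0], [-0.026, -1.0, -0.0], [0.0, 0.0, -1.0]]
ft_force: [-0.6, 0.1, -1.0]
grip_width: -0.0002
gripper_force: 0.0
```

Call:
step_arm --targets '[[[0,0,0.003],[0,0,0]],[[0,0,0.006],[0,0,0]],[[0,0,0.006],[0,0,0]]]'

```text
time_s: 5.92
position: [0.5671, 0.0802, 0.1204]
tool_rot: [[1.0, -0.026, 0.001], [-0.026, -1.0, -0.0], [0.001, 0.0, -1.0]]
ft_force: [-4.0, 0.5, 10.3]
grip_width: 0.0002
gripper_force: 5.4
```

Call:
step_arm --targets '[[[0,0,-0.05],[0,0,0]],[[0,0,-0.15],[0,0,0]],[[0,0,-0.25],[0,0,0]],[[0,0,-0.35],[0,0,0]],[[-0.1,0,-0.35],[0,0.15,0]],[[-0.2,0,-0.35],[0,0.3,0]],[[-0.3,0,-0.35],[0,0.4,0]],[[-0.4,0,-0.35],[0,0.5,0]],[[-0.4,0,-0.35],[0,0.5,0]],[[-0.4,0,-0.35],[0,0.5,0]]]'

```text
time_s: 6.75
position: [0.4448, 0.0837, 0.224]
tool_rot: [[0.924, -0.026, 0.382], [-0.024, -1.0, -0.01], [0.382, -0.0, -0.924]]
ft_force: [0.3, -0.4, -0.3]
grip_width: -0.0
gripper_force: 0.0
```

Run:
```python
from h import *
s=env.observe();print(s["ft_force"],s["position"])
a=get_image("wrist");b=get_image("side")
w=cv2.resize(a["img"],(480,300));t=cv2.resize(b["img"][130:330,140:460],(480,300))
cv2.imwrite("pics/w2.png",np.vstack([w,t])[...,::-1])
P=cloud(a)
for u in (280,320,360):print([tuple((P[v,u]*1000).round().tolist()) for v in range(40,400,24) if P[v,u,2]==P[v,u,2]])
```

```text
[ 0.26668025 -0.40132567 -0.27906089] [0.44480183 0.08368524 0.22402573]
[(611.0, 113.0, 121.0), (593.0, 113.0, 119.0), (573.0, 113.0, 121.0), (554.0, 113.0, 120.0), (535.0, 114.0, 120.0), (531.0, 120.0, 63.0), (520.0, 128.0, -0.0), (494.0, 128.0, 0.0), (468.0, 128.0, 0.0), (443.0, 129.0, -0.0), (418.0, 129.0, 1.0), (437.0, 96.0, 279.0), (434.0, 94.0, 297.0), (431.0, 93.0, 305.0), (429.0, 92.0, 310.0)]
[(611.0, 82.0, 121.0), (591.0, 82.0, 122.0), (572.0, 83.0, 121.0), (553.0, 83.0, 121.0), (534.0, 83.0, 122.0), (522.0, 84.0, 95.0), (501.0, 84.0, 101.0), (481.0, 85.0, 109.0), (463.0, 85.0, 115.0), (449.0, 85.0, 248.0), (441.0, 85.0, 261.0), (433.0, 85.0, 258.0), (425.0, 85.0, 255.0), (346.0, 89.0, -0.0), (426.0, 85.0, 304.0)]
[(610.0, 50.0, 121.0), (591.0, 51.0, 121.0), (571.0, 52.0, 120.0), (552.0, 53.0, 120.0), (533.0, 53.0, 121.0), (529.0, 48.0, 63.0), (517.0, 42.0, 0.0), (491.0, 43.0, -0.0), (466.0, 44.0, 0.0), (441.0, 45.0, 1.0), (442.0, 72.0, 268.0), (436.0, 74.0, 279.0), (434.0, 76.0, 299.0), (431.0, 77.0, 305.0), (429.0, 77.0, 311.0)]
```

View pics/w2.png

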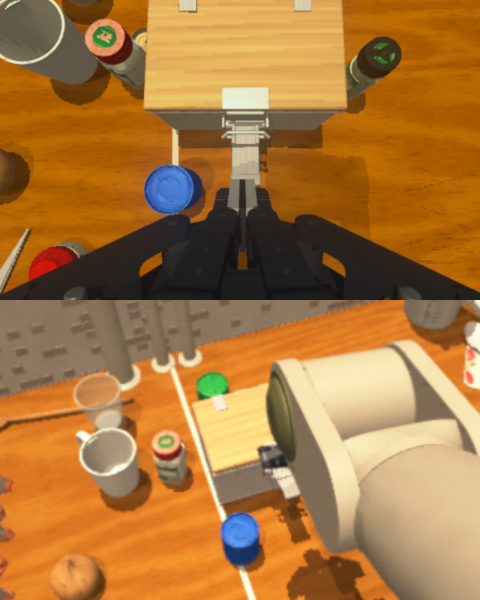

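The lid is flat at 0.121 m, so it is shut. The lever, at wrist-half (247,160), is still up, and the box and jars haven't moved.

Run:
```python
from h import *
s=env.observe();p=np.array(s["position"]);R=np.array(s["tool_rot"])
for A in np.r_[35,np.arange(26,-46,-4)]:
    a=np.radians(A);b=a+np.radians(22.5);r=np.interp(-A,[-20,33],[.052,.062])
    q=np.array([.5195,.093])+r*np.array([-np.cos(a),np.sin(a)])+(.002+.011*abs(np.sin(b)))*np.array([np.sin(a),np.cos(a)])
    T=np.array([q[0],.082,q[1]]);print(A,T.round(4),(R.T@(T-p)/.3).round(3))
```

```text
35 [0.4834 0.082  0.1321] [-0.011  0.001  0.331]
26 [0.4773 0.082  0.125 ] [-0.039  0.001  0.345]
22 [0.4749 0.082  0.1215] [-0.051  0.002  0.353]
18 [0.4725 0.082  0.1179] [-0.063  0.002  0.361]
14 [0.47   0.082  0.1141] [-0.075  0.002  0.369]
10 [0.4678 0.082  0.1101] [-0.087  0.002  0.379]
6 [0.4659 0.082  0.1059] [-0.098  0.002  0.389]
2 [0.4644 0.082  0.1015] [-0.109  0.003  0.401]
-2 [0.4632 0.082  0.0969] [-0.118  0.003  0.414]
-6 [0.4624 0.082  0.0921] [-0.127  0.003  0.427]
-10 [0.462  0.082  0.0873] [-0.134  0.003  0.441]
-14 [0.4619 0.082  0.0824] [-0.141  0.003  0.457]
-18 [0.4623 0.082  0.0774] [-0.146  0.003  0.472]
-22 [0.4632 0.082  0.0725] [-0.15   0.003  0.489]
-26 [0.4638 0.082  0.0688] [-0.152  0.003  0.501]
-30 [0.4646 0.082  0.0653] [-0.155  0.002  0.513]
-34 [0.4658 0.082  0.0618] [-0.155  0.002  0.525]
-38 [0.4676 0.082  0.0587] [-0.154  0.002  0.537]
-42 [0.4696 0.082  0.0557] [-0.151  0.002  0.548]
```

Call:
step_arm --targets '[[[-0.03,0,0.1],[0,0,0]],[[-0.039,0,0.2],[0,0,0]],[[-0.039,0,0.28],[0,0,0]],[[-0.039,0,0.33],[0,0,0]],[[-0.039,0,0.345],[0,0,0]],[[-0.051,0,0.353],[0,0,0]],[[-0.063,0,0.361],[0,0,0]],[[-0.075,0,0.369],[0,0,0]],[[-0.087,0,0.379],[0,0,0]],[[-0.098,0,0.389],[0,0,0]]]'

```text
time_s: 7.68
position: [0.465, 0.0829, 0.1058]
tool_rot: [[0.922, -0.026, 0.385], [-0.024, -1.0, -0.01], [0.386, 0.0, -0.923]]
ft_force: [2.9, -0.6, 0.3]
grip_width: 0.0002
gripper_force: 1.3
```

Call:
step_arm --targets '[[[-0.011,0,0.012],[0,0,0]],[[-0.02,0,0.025],[0,0,0]],[[-0.029,0,0.038],[0,0,0]],[[-0.036,0,0.052],[0,0,0]],[[-0.043,0,0.068],[0,0,0]],[[-0.048,0,0.083],[0,0,0]],[[-0.052,0,0.1],[0,0,0]]]'

```text
time_s: 8.27
position: [0.4613, 0.083, 0.0707]
tool_rot: [[0.924, -0.026, 0.382], [-0.024, -1.0, -0.01], [0.382, -0.0, -0.924]]
ft_force: [1.3, 1.3, 1.2]
grip_width: 0.0001
gripper_force: 0.3
```

Call:
step_arm --targets '[[[-0.002,0,0.012],[0,0,0]],[[-0.005,0,0.024],[0,0,0]],[[-0.005,0,0.036],[0,0,0]],[[-0.004,0,0.048],[0,0,0]],[[-0.001,0,0.059],[0,0,0]],[[-0.001,0,0.059],[0,0,0]]]'

```text
time_s: 8.77
position: [0.4684, 0.0828, 0.0544]
tool_rot: [[0.924, -0.026, 0.382], [-0.024, -1.0, -0.01], [0.382, -0.0, -0.924]]
ft_force: [0.0, 1.4, 0.7]
grip_width: -0.0
gripper_force: 0.0
```

Run:
```python
from h import *
s=env.observe();print(s["ft_force"],s["position"])
a=get_image("wrist")
save(a,"w3.png",(160,60,480,300),1.6)
```

```text
[0.0126892  1.41030216 0.67151305] [0.46835732 0.08277231 0.05442959]
```

View pics/w3.png

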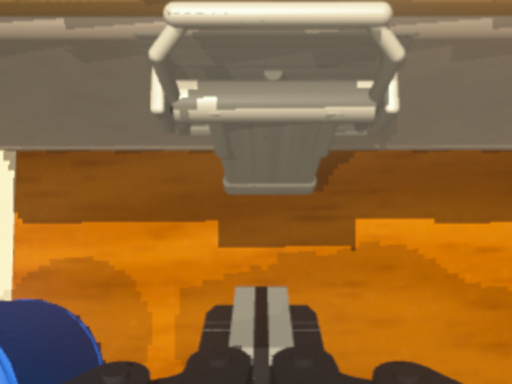

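The lever, at (270,155), now hangs on the front, free of the fingertips at (262,320). I'll withdraw and check it all.

Call:
step_arm --targets '[[[0,0,-0.06],[0,0,0]],[[0,0,-0.16],[0,0,0]],[[0,0,-0.28],[0,0,0]],[[0,0,-0.4],[0,0,0]],[[-0.02,0.1,-0.5],[0,0,0]],[[-0.02,0.2,-0.55],[0,0,0]],[[-0.02,0.33,-0.55],[0,0,0]],[[-0.02,0.46,-0.55],[0,0,0]],[[-0.02,0.6,-0.55],[0,0,0]],[[-0.02,0.72,-0.55],[0,0,0]]]'

```text
time_s: 9.65
position: [0.3931, -0.1336, 0.2057]
tool_rot: [[0.923, -0.027, 0.384], [-0.024, -1.0, -0.012], [0.384, 0.001, -0.923]]
ft_force: [0.4, -0.3, 0.1]
grip_width: 0.0001
gripper_force: 0.0
```

Call:
step_arm --targets '[[[0,0.13,0],[0,0,0]],[[0,0.26,0],[0,0,0]],[[0,0.4,0],[0,0,0]],[[0,0.5,0],[0,0,0]],[[0,0.6,0],[0,0,0]],[[0,0.6,0],[0,0,0]],[[0,0.6,0],[0,0,0]]]'

```text
time_s: 10.23
position: [0.3886, -0.3121, 0.2047]
tool_rot: [[0.924, -0.028, 0.382], [-0.026, -1.0, -0.01], [0.382, -0.001, -0.924]]
ft_force: [0.9, 0.9, 0.0]
grip_width: 0.0
gripper_force: 0.0
```

Run:
```python
from h import *
s=env.observe();print(s["ft_force"],s["position"])
b=get_image("side");save(b,"s3.png",(180,140,420,320),3)
P=cloud(b)
Q=P[150:310,220:400].reshape(-1,3);m=(abs(Q[:,2]-.12)<.012)&(Q[:,0]>.52)&(Q[:,0]<.68)&(abs(Q[:,1]-.08)<.105);L=Q[m]
print(len(L),np.c_[L[:,:2],np.ones(len(L))].shape,np.linalg.lstsq(np.c_[L[:,0]-.6,L[:,1]-.08,np.ones(len(L))],L[:,2],rcond=None)[0])
print(L.min(0),L.max(0))
```

```text
[0.88314616 0.88847843 0.02241414] [ 0.38862811 -0.31207633  0.20470862]
4161 (4161, 3) [ 0.00593481 -0.00097373  0.12019521]
[ 0.52003943 -0.02483333  0.1080134 ] [0.66531302 0.18167308 0.12555041]
```

View pics/s3.png

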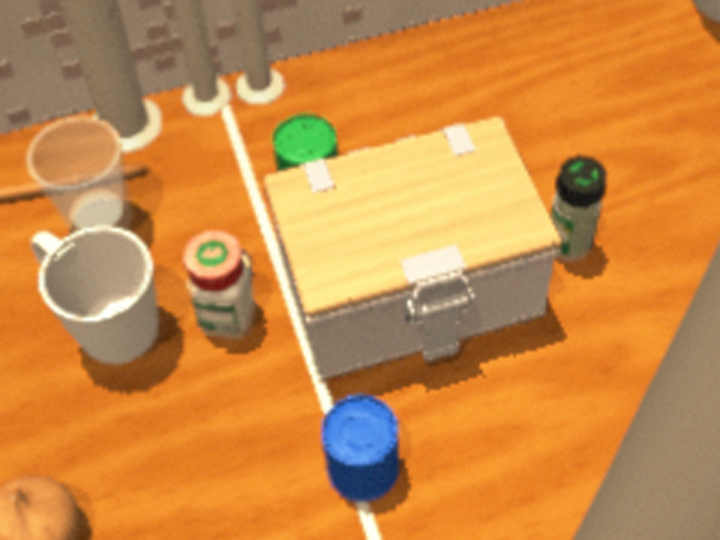

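The lid is shut and level at 0.120 m. The lever is down on the front at (437,330). The jars, mug and blue tin are still standing, and the arm is clear of everything.

```bash
python3 -c "
from rig import close_job
print(close_job())"
```

```text
the job is handed in; nothing more can be done
None
```

The lid was pushed fully shut first, then the lever was pushed past centre and snapped down against the box. In the last picture the box and the things around it were standing where they were, and the job is handed in.

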